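# Put the deep sockets back on the socket rail in order of size

### The job

Put the four deep sockets back on the socket rail in order of size, one standing upright in the middle of each round pad, with the smallest next to the rail's hanging eye and the largest at the other end. One of them stands wedged in the tin tray: draw it out and leave the three spark plugs and the drain plug in the tin.

Things in the scene. Friction and masses are not known exactly. Their poses are not given: they have to be found in the camera images.
- socket_20_mid (a point): Centre, half-way up, of the smallest of the four deep sockets: a plain bright steel upright cylinder 20 mm across and 64 mm tall, hexagonal mouth up, z up its axis, 80 g. It stands loose on the bench among other small parts.
- socket_28_mid (a point): Centre, half-way up, of the second smallest (the spark-plug socket) of the four deep sockets: a plain bright steel upright cylinder 28 mm across and 70 mm tall, hexagonal mouth up, z up its axis, 140 g. It stands in the tin tray (floor 2.5 mm above the bench), the three plugs and the drain plug touching it all round; they reach at most 27 mm above the bench, so its upper 45 mm stand free.
- socket_36_mid (a point): Centre, half-way up, of the second largest of the four deep sockets: a plain bright steel upright cylinder 36 mm across and 76 mm tall, hexagonal mouth up, z up its axis, 260 g. It stands loose on the bench among other small parts.
- socket_44_mid (a point): Centre, half-way up, of the largest of the four deep sockets: a plain bright steel upright cylinder 44 mm across and 82 mm tall, hexagonal mouth up, z up its axis, 400 g. It stands loose on the bench among other small parts.
- rail: Socket rail, fixed to the bench: a flat painted grey bar 60 mm wide (x), 310 mm long (y) and 10 mm high, level, with four round black pads 49 mm across, flush on its top and all alike. Origin at the centre of its underside, y along its length, z up. The pad centres lie on the centre line at y = -112.5, -37.5, +37.5 and +112.5 mm, height 10 mm. The side further from the robot is +x.
- eye: The steel hanging eye (flat ring, 36 mm across, hole 20 mm, 6 mm thick, lying flat) at one end of the rail, 165 mm from the rail's centre, fixed. It may be at the rail's +y or -y end; the other end has a black rectangular cap. Origin at the centre of its underside. The smallest socket goes on the pad next to this eye.
- plug_left: Used spark plug lying in the tin on the +y side of the 28 mm socket; its x axis is the tin's. The tin (94 by 87 mm, walls 30 mm high) is fixed; a sheet-metal chute rises from its +y edge, so fingers fit best on the socket's +x and -x sides. Plug: steel hexagon 21 mm across with white insulator, 68 mm long, 21 mm high; origin under the middle of the hexagon, x along its axis towards the thread. Stays in the tin.
- plug_right: Used spark plug lying in the tin on the -y side of the 28 mm socket, parallel to plug_left. The chute, 78 mm wide, climbs from 65 mm high at the tin's +y edge to 180 mm high 260 mm from the tin's middle. Plug: steel hexagon 21 mm across with white insulator, 68 mm long, 21 mm high; origin under the middle of the hexagon, x along its axis towards the thread. Stays in the tin.
- plug_far: Used spark plug lying crosswise in the tin on the +x side of the 28 mm socket: steel hexagon 21 mm across with white insulator, 68 mm long, 21 mm high; origin under the middle of the hexagon, x along its axis towards the thread. Stays in the tin.
- drain_plug: Brass drain plug standing in the tin on the -x side of the 28 mm socket, hexagon head down and thread up: flange 28 mm across, 24 mm high; origin under its centre. Stays in the tin.
Mind the look-alikes: they are no part of the job. What is shaped like the part that bears socket_20_mid but red is not meant. What is shaped like the part that bears socket_44_mid but green is not meant.

How it is judged:
By the outcome, as a careful person would: the job done as asked, in the order asked, and still so for the second after the job is handed in, with the robot touching nothing.
It also fails if it takes over 106 s, if anything falls off the work surface, if the arm or the gripper's body presses on something with over 40 N, if the wrist force passes 120 N, or if a joint passes its speed limit or range.

### The arm

A 6-joint arm with a two-finger parallel gripper is mounted at the origin on the work surface. World frame = base frame: x ahead of the robot, y to its left, z up, the work surface at z = 0. Lengths are in m, angles in rad, forces in N, time in s.
With the tool pointing down it reaches from about 0.35 to 0.975 m from the base axis. Payload 4.9 kg.
Tool frame: the origin (TCP) lies midway between the tips of the shut fingers; the grasp point (between the pads) lies 19 mm behind it; x points along the fingers, y is the direction in which the jaws open and shut, and the axes are right-handed (so a half turn about x gives the same grasp; the last joint's range is limited). The gripper opens to 85 mm and grips with 20 to 120 N. Pads are 22 mm wide; open, the fingers measure 114 mm over their backs; the gripper's body (76 mm by 85 mm) begins 54 mm behind the grasp point. The pads swing forward as they close: fully open they stand 13 mm farther back than shut.
Start: joints at [-1.413, 0.053, 1.613, -0, 1.476, -0.119], TCP at [0.171, -0.601, 0.231] pointing down, gripper open.
Joint ranges: [-3.01, 3.01], [-1.01, 2.22], [0.06, 2.58], [-1.02, 4.17], [0.09, 2.62], [-3.14, 3.14]. Speed limits (rad/s): [2.57, 2.57, 3.14, 3.14, 3.14, 3.14].

### API

Orientations are given as a unit quaternion [w, x, y, z].
In Python, from plant import manip gives the robot as it stands.
- The arm moves only by the tool send_rows, never from a script. Its argument "motion" is a list that holds one entry, the list of rows, each a list of 6 numbers: the shift along the world's x, y, z in cm, then the turn, a rotation vector about the world's x, y, z in rad. A call has 1 to 12 rows; each row shifts and turns the commanded pose from where the row before left it; what a row does not reach is not made up. A row lasts 1/12 s, in which the tool goes at most 41.7 mm and 7.16 degrees, less where a joint would pass 70% of its speed; a pose out of reach is approached as far as the arm can. A call with a gripper value outside its range is refused whole. "fingers" is the closure, from 0 (fully open) to 1 (shut), set as the call begins (left out, the last holds). The fingers move at their own pace and stop on an object; the grip force is fixed at half the most. Time passes only in rows, so rows that do not move let the fingers close. It gives the time, the measured TCP pose, the force and the opening at its end, in the units of the state.
- manip.state(): the state, without advancing time (a new reading comes with each control period).
- manip.grab_frame(name): name is "scene" or "top"; returns the picture (480x640x3 uint8, red, green, blue); there is no depth.
- manip.calibration(name): a dict with "mtx" (3x3 intrinsics, pixels), "k1" (the pictures are not rectified: a ray, as slopes to the right and down, at radius r is drawn at 1 + k1 r^2 times it, then the intrinsics apply), "cam_to_world" (4x4, takes a point from camera to world coordinates). Camera axes: x right, y up, looking along -z (the intrinsics and any distortion apply to the point x, -y, -z); pixel columns grow to the right and rows downward; lengths in m; the calibration is good to about 2 mm. A picture is of the moment at which its call begins. calibration takes no time and is no camera call.
- manip.job_done(): hands the job in, once; it reports no verdict.
Trained networks look in the newest picture that a camera, given by its name, has taken for a name from the list of things; names that differ only in an ending like _2 or _b are one class to them, and where a whole thing is asked for, a point or a joint stands for the part that bears it (a point fixed in the world has none). Each returns a list of dicts, best first, with "confidence" (0 to 1); they miss things now and then, are a little off and sometimes report something else, mostly with a low value. They report only what shows in the picture. A call takes as long as a camera call. They do not tell look-alikes from the thing itself.
- manip.boxes_of(query, camera): "centre" ([x, y, z] in m, in the coordinates of the camera as it stood for that picture, good to about 4 mm: the middle of the surface that is visible of it).
- manip.trace(query, camera): "region" (480x640 bool, what is visible of it).
- manip.landmark_of(query, camera): "centre" ([x, y, z] in m, in the coordinates of the camera as it stood for that picture, good to about 4 mm: a listed point, or the origin of a listed thing).
The state is a dict: "time": time; "joint_pos": joint angles; "joint_vel": joint speeds; "joint_efforts": joint torques, N m; "tool_pos": TCP position; "tool_rot": TCP orientation; "contact_force": force on the tool from outside, world axes, zero at the start; "ft_torque": the same for the moment, N m; "gripper_width": opening from 0.0 (shut) to 1.0 (fully open).
Only numpy, scipy, OpenCV 4.12 (cv2) and the standard library are available. Lean on these libraries where they do the work, as an engineer would, in place of code of your own. Each camera call takes 0.05 s, during which the arm holds its last target.

## Working session

There is one attempt and no reset: what is moved stays moved. The work goes in short steps, Python scripts to look and compute and a tool call to move; the robot and the scene stay as the last step left them, time stands still between calls to the robot, and variables do not carry over. Pictures are saved under pics/ and viewed, and the job is handed in when it is done.

Besides the shell and the picture viewer there is one more tool, called after "Request:" as name(argument=value, ...), one argument or row to a line, values as JSON. send_rows: Moves the arm, as the interface text tells. Its arguments: {"type":"object","properties":{"motion":{"type":"array","items":{"type":"array","items":{"type":"array","items":{"type":"number"}}}},"fingers":{"type":"number"}},"required":["motion"]}

```bash
mkdir -p pics; ls
python3 - <<'E'
from plant import manip
import cv2,numpy as np
np.set_printoptions(precision=4,suppress=True)
for n in("scene","top"):
    cv2.imwrite(f"pics/{n}0.png",manip.grab_frame(n)[:,:,::-1]); c=manip.calibration(n); print(n,c)
print(manip.state())
E
```

```text
pics
scene {'mtx': array([[499.7728,   0.    , 317.0881],
       [  0.    , 499.7728, 234.2106],
       [  0.    ,   0.    ,   1.    ]]), 'k1': -0.009644992908562399, 'cam_to_world': array([[-0.5954, -0.6529,  0.4682,  0.948 ],
       [ 0.8034, -0.483 ,  0.3482,  0.3019],
       [-0.0012,  0.5834,  0.8122,  0.8174],
       [ 0.    ,  0.    ,  0.    ,  1.    ]])}
top {'mtx': array([[433.8162,   0.    , 330.028 ],
       [  0.    , 433.8162, 241.8104],
       [  0.    ,   0.    ,   1.    ]]), 'k1': 0.023782030683880045, 'cam_to_world': array([[ 0.0204,  0.9897, -0.142 ,  0.3717],
       [-0.999 ,  0.0145, -0.0422, -0.0493],
       [-0.0397,  0.1427,  0.989 ,  0.9541],
       [ 0.    ,  0.    ,  0.    ,  1.    ]])}
{'time': 0.1, 'joint_pos': array([-1.413 ,  0.0533,  1.6141, -0.    ,  1.476 , -0.119 ]), 'joint_vel': array([ 0.    , -0.0018, -0.0025, -0.0011,  0.0011,  0.0009]), 'joint_efforts': array([  0.0006, -39.4903, -37.1366,  -0.0001,   0.0039,  -0.    ]), 'tool_pos': array([ 0.1707, -0.6006,  0.2302]), 'tool_rot': array([-0.0969, -0.7003, -0.0982,  0.7004]), 'contact_force': array([-0.4507,  1.4083,  0.1032]), 'ft_torque': array([-0.0058, -0.0213,  0.0124]), 'gripper_width': 1.002867881525372}
```

View pics/scene0.png

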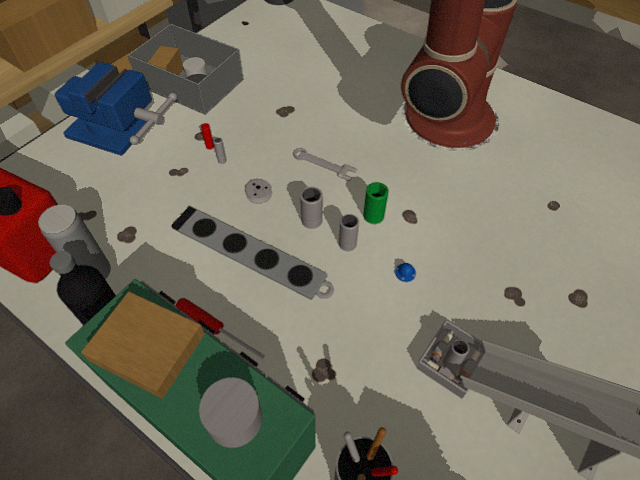

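View pics/top0.png

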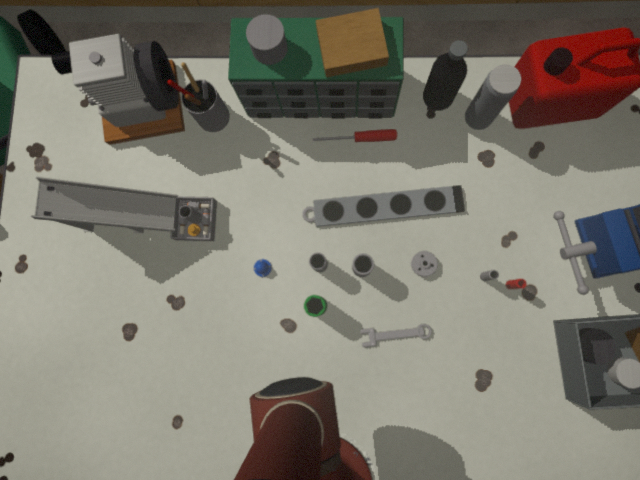

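The top picture shows the eye at the rail's left end (310,214), which is +y. The 36 mm and 44 mm sockets are near (318,262) and (363,265), and the 20 mm one at (490,275) beside its red look-alike. The tin with the 28 mm socket is at (190,215).

```bash
cat > h.py <<'E'
from plant import manip
import cv2,numpy as np
np.set_printoptions(precision=4,suppress=True)
def w(n,p):
    T=manip.calibration(n)["cam_to_world"]; return T[:3,:3]@np.array(p)+T[:3,3]
def ray(n,u,v,z):
    c=manip.calibration(n);K=c["mtx"];T=c["cam_to_world"]
    d=np.array([(u-K[0,2])/K[0,0],(v-K[1,2])/K[1,1]]);s=d.copy()
    for _ in range(20): s=d/(1+c["k1"]*(s@s))
    r=T[:3,:3]@np.array([s[0],-s[1],-1]); o=T[:3,3]; return o+r*(z-o[2])/r[2]
def proj(n,p):
    c=manip.calibration(n);K=c["mtx"];T=c["cam_to_world"]
    q=T[:3,:3].T@(np.array(p)-T[:3,3]); s=np.array([q[0],-q[1]])/-q[2]; s=s*(1+c["k1"]*(s@s)); return K[:2,:2]@s+K[:2,2]
E
cat > m.py <<'E'
from h import *
for n in("top","scene"):
    manip.grab_frame(n)
    for q in("socket_20_mid","socket_28_mid","socket_36_mid","socket_44_mid","rail","eye","plug_left","plug_right","plug_far","drain_plug"):
        for d in manip.landmark_of(q,n)[:3]:
            p=w(n,d["centre"]); print(n,q,round(d["confidence"],2),p,proj(n,p))
E
python3 m.py
python3 - <<'E'
import cv2
im=cv2.imread("pics/top0.png")
a=cv2.resize(im[175:325,280:540],None,fx=3,fy=3,interpolation=cv2.INTER_CUBIC);cv2.imwrite("pics/c1.png",a)
a=cv2.resize(im[180:260,150:240],None,fx=7,fy=7,interpolation=cv2.INTER_CUBIC);cv2.imwrite("pics/c2.png",a)
E
```

```text
top socket_20_mid 0.6 [ 0.4239 -0.3975  0.03  ] [515.3736 282.7633]
top socket_20_mid 0.5 [ 0.4362 -0.3413  0.0327] [488.0007 276.2231]
top socket_28_mid 0.57 [0.558  0.2928 0.0372] [191.6234 214.9646]
top socket_36_mid 0.78 [0.4612 0.0129 0.0354] [318.805  261.3448]
top socket_44_mid 0.78 [ 0.455  -0.0745  0.0397] [359.9942 264.7592]
top socket_44_mid 0.57 [0.3722 0.0183 0.0408] [315.0364 303.5009]
top rail 0.76 [ 0.5909 -0.1195  0.0014] [380.3056 206.0256]
top eye 0.51 [0.5689 0.0352 0.0008] [311.0593 214.9158]
top plug_left 0.7 [0.5557 0.3247 0.0066] [182.3651 218.5256]
top plug_left 0.3 [0.5848 0.2963 0.0031] [196.2244 206.3736]
top plug_right 0.76 [0.5513 0.2696 0.0027] [207.0672 221.0951]
top plug_far 0.74 [0.5831 0.2986 0.0022] [195.3019 207.1917]
top drain_plug 0.71 [0.5299 0.2972 0.0037] [194.1936 230.2386]
scene socket_20_mid 0.64 [ 0.4364 -0.3415  0.0351] [221.043  148.5746]
scene socket_20_mid 0.48 [ 0.4245 -0.3998  0.0315] [205.891  135.8115]
scene socket_28_mid 0.66 [0.5589 0.2967 0.0379] [456.6807 355.2927]
scene socket_28_mid 0.26 [0.5515 0.2633 0.0048] [436.8716 348.4727]
scene socket_28_mid 0.19 [0.46   0.0141 0.0353] [348.3552 233.5365]
scene socket_36_mid 0.95 [0.462  0.0138 0.0383] [347.731  233.2221]
scene socket_44_mid 0.58 [0.3695 0.0115 0.0416] [372.9918 201.6459]
scene socket_44_mid 0.57 [ 0.4564 -0.0808  0.0411] [310.1485 207.6085]
scene rail 0.56 [ 0.5933 -0.1204  0.0027] [251.93   254.6142]
scene eye 0.55 [ 0.5734  0.0334 -0.0023] [321.5265 289.8234]
scene plug_left 0.64 [0.5595 0.3189 0.0042] [463.8512 370.8316]
scene plug_right 0.54 [0.5554 0.2646 0.0048] [436.4337 350.6425]
scene plug_far 0.68 [0.5885 0.2983 0.0044] [444.6502 377.2894]
```

View pics/c1.png

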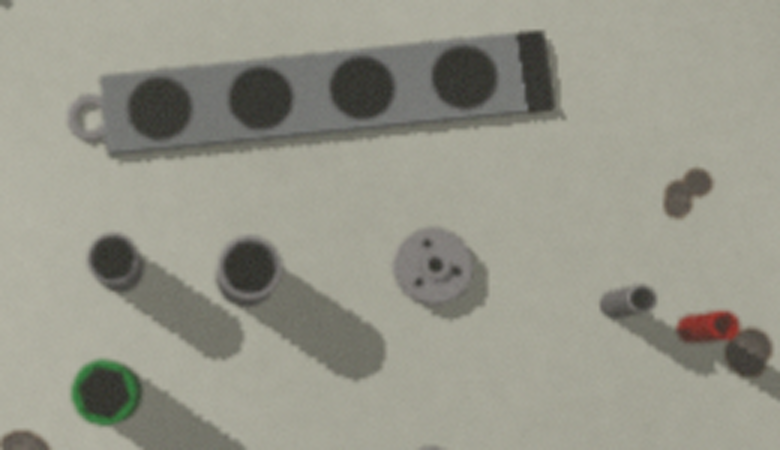

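View pics/c2.png

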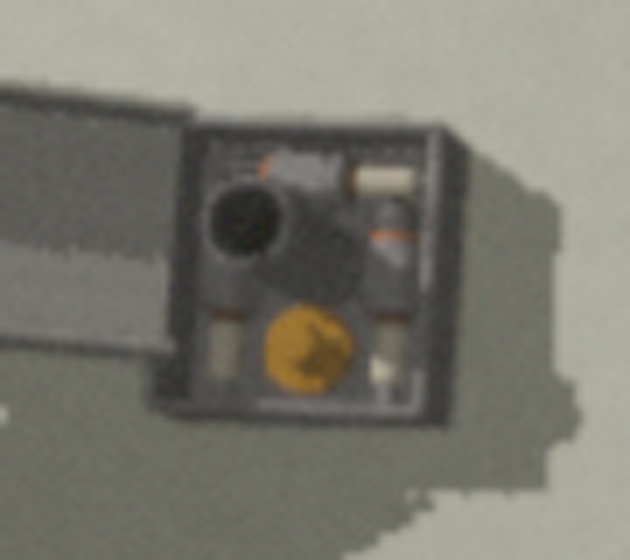

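```bash
cat > pads.py <<'E'
from h import *
def blobs(im,box,thr,amin,amax):
    x0,y0,x1,y1=box
    g=cv2.cvtColor(cv2.resize(im[y0:y1,x0:x1],None,fx=4,fy=4,interpolation=cv2.INTER_CUBIC),cv2.COLOR_RGB2GRAY)
    n,l,s,c=cv2.connectedComponentsWithStats((g<thr).astype(np.uint8))
    out=[]
    for i in range(1,n):
        if amin*16<s[i,4]<amax*16: out.append(((c[i]+.5)/4-.5+[x0,y0],s[i,4]/16,s[i,2:4]/4))
    return out
if __name__=="__main__":
    t=cv2.cvtColor(cv2.imread("pics/top0.png"),cv2.COLOR_BGR2RGB);s=cv2.cvtColor(cv2.imread("pics/scene0.png"),cv2.COLOR_BGR2RGB)
    for n,im,box in(("top",t,(300,180,470,232)),("scene",s,(165,200,335,305))):
        for c,a,wh in blobs(im,box,70,100,800): print(n,"pad",c,a,wh,ray(n,*c,.010))
    for nm,h,bt,bs in(("36",.076,(305,250,335,275),(335,210,362,240)),("44",.082,(348,250,378,282),(298,184,326,215)),("20",.064,(482,268,500,283),(210,134,230,152)),("28",.0725,(176,205,194,222),(449,338,473,355))):
        for n,im,b in(("top",t,bt),("scene",s,bs)):
            for th in(60,75):
              for c,a,wh in blobs(im,b,th,8,500): print(nm,n,th,c,a,wh,ray(n,*c,h))
E
python3 pads.py
python3 - <<'E'
import cv2
im=cv2.imread("pics/scene0.png")
a=cv2.resize(im[310:410,400:500],None,fx=6,fy=6,interpolation=cv2.INTER_CUBIC);cv2.imwrite("pics/c3.png",a)
a=cv2.resize(im[110:260,190:400],None,fx=3.8,fy=3.8,interpolation=cv2.INTER_CUBIC);cv2.imwrite("pics/c4.png",a)
E
```

```text
top pad [458.1194 198.629 ] 208.1875 [11.75 26.  ] [ 0.6073 -0.2892  0.01  ]
top pad [434.3065 200.3177] 318.125 [20.5  19.75] [ 0.603  -0.2374  0.01  ]
top pad [400.2345 203.8156] 315.1875 [20.5  19.75] [ 0.5944 -0.1627  0.01  ]
top pad [366.4552 207.2851] 310.3125 [20.  19.5] [ 0.5857 -0.0883  0.01  ]
top pad [332.8042 210.7181] 302.625 [19.75 19.5 ] [ 0.5771 -0.0138  0.01  ]
scene pad [183.1311 217.8008] 233.1875 [24.75 24.25] [ 0.612  -0.2884  0.01  ]
scene pad [203.8741 227.4237] 351.0 [24. 19.] [ 0.6044 -0.2372  0.01  ]
scene pad [234.3369 242.7077] 376.0625 [24.25 20.  ] [ 0.5959 -0.1628  0.01  ]
scene pad [266.3356 258.6415] 404.375 [24.75 21.  ] [ 0.5871 -0.0883  0.01  ]
scene pad [299.6909 275.3718] 433.125 [25.5  21.75] [ 0.5785 -0.0138  0.01  ]
36 top 60 [317.2745 260.8699] 112.5625 [12.5 12. ] [0.4581 0.0133 0.076 ]
36 top 75 [317.2114 260.6957] 144.8125 [14.  13.5] [0.4585 0.0135 0.076 ]
36 top 75 [323.0196 268.4837] 13.9375 [8.75 6.5 ] [0.4428 0.0013 0.076 ]
36 scene 60 [349.2841 220.7533] 143.375 [15.25 12.  ] [0.4602 0.0139 0.076 ]
36 scene 60 [340.0234 230.0234] 11.
[... 934 characters left out ...]
25 15.25] [ 0.4492 -0.3462  0.064 ]
28 top 60 [176.5411 212.9049] 29.25 [ 2.5 17. ] [0.5548 0.3119 0.0725]
28 top 60 [184.736  211.2853] 75.4375 [10.    9.75] [0.5585 0.2947 0.0725]
28 top 75 [176.9728 213.0086] 49.6875 [ 3.5 17. ] [0.5546 0.3109 0.0725]
28 top 75 [187.1061 213.6388] 170.25 [14.  15.5] [0.5535 0.2894 0.0725]
28 scene 60 [460.186  346.8264] 138.25 [14.25 12.75] [0.5602 0.2949 0.0725]
28 scene 60 [470.3892 344.102 ] 8.8125 [4.75 3.75] [0.5464 0.3058 0.0725]
28 scene 60 [450.0806 350.0561] 27.4375 [ 3.75 10.5 ] [0.5745 0.2846 0.0725]
28 scene 75 [457.3345 346.377 ] 224.75 [19. 17.] [0.5622 0.2909 0.0725]
28 scene 75 [470.4137 348.4324] 46.8125 [ 5.5 12.5] [0.553  0.3091 0.0725]
```

View pics/c3.png

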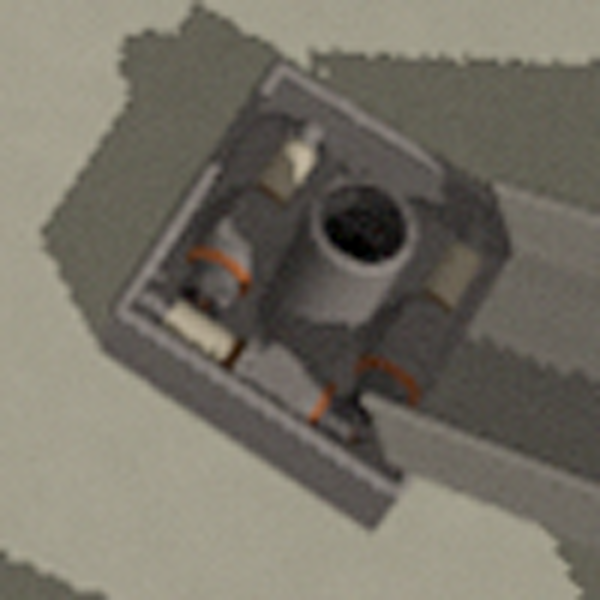

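View pics/c4.png

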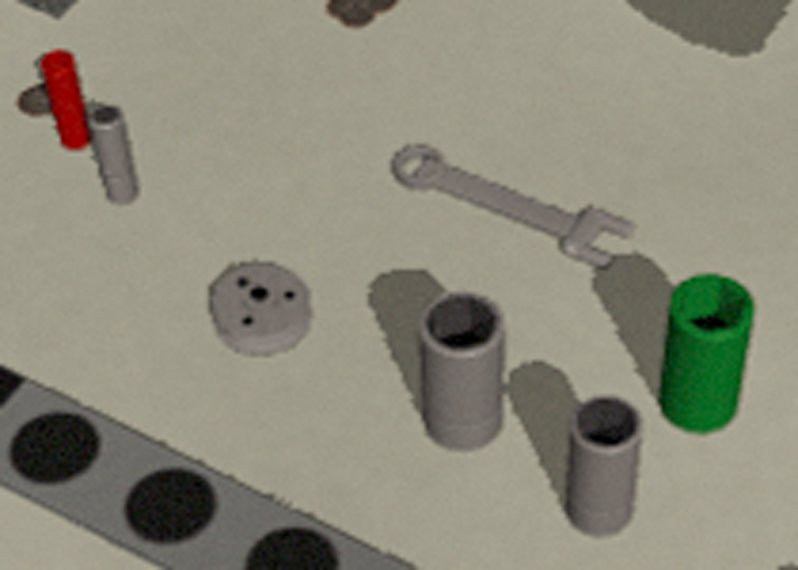

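```bash
cat >> h.py <<'E'
from scipy.spatial.transform import Rotation as R
def rep():
    s=manip.state();q=s["tool_rot"];M=R.from_quat(np.r_[q[1:],q[0]]).as_matrix()
    print("t",round(s["time"],2),"tcp",s["tool_pos"],"x",M[:,0],"jaw",M[:,1],"yaw",np.degrees(np.arctan2(M[1,1],M[0,1])),"J",s["joint_pos"],"F",s["contact_force"],"w",s["gripper_width"])
E
python3 -c "
from h import *;rep()"
```

```text
t 1.2 tcp [ 0.1708 -0.6012  0.2313] x [-0.      0.0001 -1.    ] jaw [ 0.2733 -0.9619 -0.0001] yaw -74.14132472072531 J [-1.413   0.0527  1.6129 -0.      1.476  -0.119 ] F [ 0.1682 -0.3009  0.0063] w 1.0036213331133292
```

Request:
send_rows(
  motion=[
    [[2.24,2.16,0,0,0,0.1174],[2.24,2.16,0,0,0,0.1174],[2.24,2.16,0,0,0,0.1174],[2.24,2.16,0,0,0,0.1174],[2.24,2.16,0,0,0,0.1174],[2.24,2.16,0,0,0,0.1174],[2.24,2.16,0,0,0,0.1174],[2.24,2.16,0,0,0,0.1174],[2.24,2.16,0,0,0,0.1174],[2.24,2.16,0,0,0,0.1174],[2.24,2.16,0,0,0,0.1174],[2.24,2.16,0,0,0,0.1174]],
  ],
  fingers=0,
)

```text
time: 2.2
tool_pos: [0.4406, -0.3408, 0.2315]
tool_rot: [0.529, 0.469, 0.529, -0.469]
contact_force: [-0.4, -0.5, -0.4]
gripper_width: 0.998
```

```bash
python3 -c "
from h import *;rep()
cv2.imwrite('pics/s1.png',manip.grab_frame('scene')[:,:,::-1]);rep()"
```

```text
t 2.2 tcp [ 0.4406 -0.3408  0.2315] x [ 0.0003 -0.0004 -1.    ] jaw [0.9927 0.1203 0.0003] yaw 6.909077566654443 J [-0.792  -0.11    1.7719 -0.      1.4792 -0.9126] F [-0.445  -0.5244 -0.4072] w 0.9980657139173061
t 2.25 tcp [ 0.4437 -0.3373  0.2315] x [ 0.0032  0.0028 -1.    ] jaw [0.9917 0.1283 0.0036] yaw 7.372526270986388 J [-0.7856 -0.1093  1.7713  0.0043  1.4793 -0.9147] F [ 1.4862  3.2498 -0.0832] w 1.0035530978622154
```

View pics/s1.png

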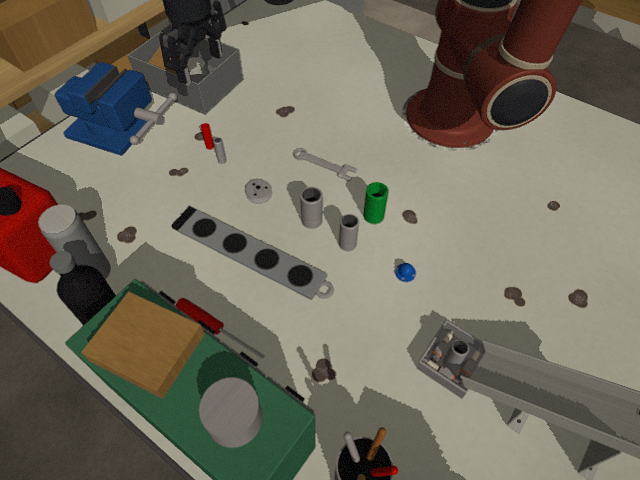

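Request:
send_rows(
  motion=[
    [[0,0,0,0,0,0],[0,0,0,0,0,0],[0,0,-3,0,0,0],[0,0,-3,0,0,0],[0,0,-3,0,0,0],[0,0,-3,0,0,0],[0,0,-2,0,0,0],[0,0,-1,0,0,0],[0,0,0,0,0,0],[0,0,0,0,0,0]],
  ],
)

```text
time: 3.08
tool_pos: [0.4393, -0.3428, 0.0817]
tool_rot: [0.528, 0.471, 0.527, -0.471]
contact_force: [0.9, 0.1, 0.1]
gripper_width: 1.002
```

```bash
python3 -c "
from h import *;rep()
cv2.imwrite('pics/s2.png',manip.grab_frame('scene')[60:220,120:320,::-1].repeat(3,0).repeat(3,1));cv2.imwrite('pics/t2.png',manip.grab_frame('top')[:,:,::-1])"
```

```text
t 3.08 tcp [ 0.4393 -0.3428  0.0817] x [ 0.0001 -0.0002 -1.    ] jaw [0.9936 0.113  0.    ] yaw 6.490418393337471 J [-0.7962  0.0335  1.8945 -0.0001  1.2134 -0.9094] F [0.9333 0.0862 0.134 ] w 1.0023881198147628
```

View pics/s2.png

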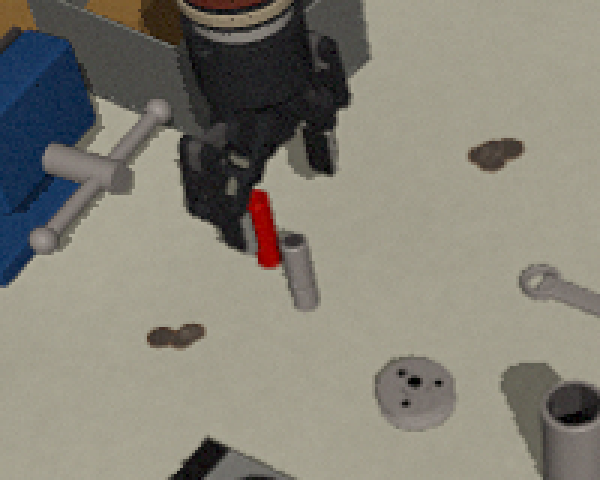

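View pics/t2.png

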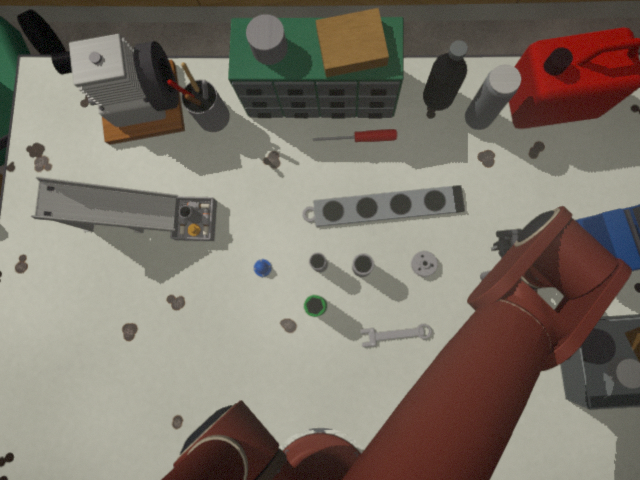

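Request:
send_rows(
  motion=[
    [[0,0,-2,0,0,0],[0,0,-2,0,0,0],[0,0,-1.4,0,0,0],[0,0,0,0,0,0],[0,0,0,0,0,0]],
  ],
)

```text
time: 3.6
tool_pos: [0.44, -0.3425, 0.0283]
tool_rot: [0.528, 0.47, 0.527, -0.471]
contact_force: [0.8, -0.2, 0.2]
gripper_width: 1.0
```

Request:
send_rows(
  motion=[
    [[0,0,0,0,0,0],[0,0,0,0,0,0],[0,0,0,0,0,0],[0,0,0,0,0,0],[0,0,0,0,0,0],[0,0,0,0,0,0],[0,0,0,0,0,0],[0,0,0,0,0,0],[0,0,0,0,0,0],[0,0,0,0,0,0]],
  ],
  fingers=1,
)

```text
time: 4.43
tool_pos: [0.44, -0.3424, 0.0279]
tool_rot: [0.528, 0.47, 0.527, -0.47]
contact_force: [-0.4, 0.4, 5.3]
gripper_width: 0.222
```

Request:
send_rows(
  motion=[
    [[0,0,1,0,0,0],[0,0,3,0,0,0],[0,0,3,0,0,0],[0,0,3,0,0,0]],
  ],
)

```text
time: 4.77
tool_pos: [0.4387, -0.3411, 0.1274]
tool_rot: [0.527, 0.471, 0.529, -0.47]
contact_force: [0.5, -0.8, -0.2]
gripper_width: 0.22
```

Request:
send_rows(
  motion=[
    [[0.6,1.4,0,0,0,0],[1.26,2.98,0,0,0,0],[1.26,2.98,0,0,0,0],[1.26,2.98,0,0,0,0],[1.26,2.98,0,0,0,0],[1.26,2.98,0,0,0,0],[1.26,2.98,0,0,0,0],[1.26,2.98,0,0,0,0],[1.26,2.98,0,0,0,0],[1.26,2.98,0,0,0,0],[1.26,2.98,0,0,0,0],[0.65,1.62,0,0,0,0]],
  ],
)

```text
time: 5.77
tool_pos: [0.5783, -0.0108, 0.127]
tool_rot: [0.528, 0.47, 0.529, -0.47]
contact_force: [0.1, -0.5, -0.8]
gripper_width: 0.22
```

Request:
send_rows(
  motion=[
    [[0,0,0,0,0,0],[0,0,-2,0,0,0],[0,0,-2,0,0,0],[0,0,-2,0,0,0],[0,0,-1,0,0,0],[0,0,0,0,0,0],[0,0,0,0,0,0]],
  ],
)

```text
time: 6.35
tool_pos: [0.5775, -0.0142, 0.057]
tool_rot: [0.527, 0.47, 0.528, -0.471]
contact_force: [0.0, -0.2, -0.0]
gripper_width: 0.221
```

```bash
python3 -c "
from h import *;rep()
cv2.imwrite('pics/s3.png',manip.grab_frame('scene')[150:310,170:370,::-1].repeat(4,0).repeat(4,1)[:600])
a=manip.grab_frame('top');cv2.imwrite('pics/t3.png',a[:,:,::-1])"
```

```text
t 6.35 tcp [ 0.5775 -0.0142  0.057 ] x [-0.0015  0.0001 -1.    ] jaw [ 0.9935  0.1139 -0.0015] yaw 6.542817984115872 J [-0.1534  0.114   1.8558 -0.0002  1.1732 -0.2675] F [ 0.0149 -0.2079 -0.0391] w 0.22095315714715813
```

View pics/s3.png

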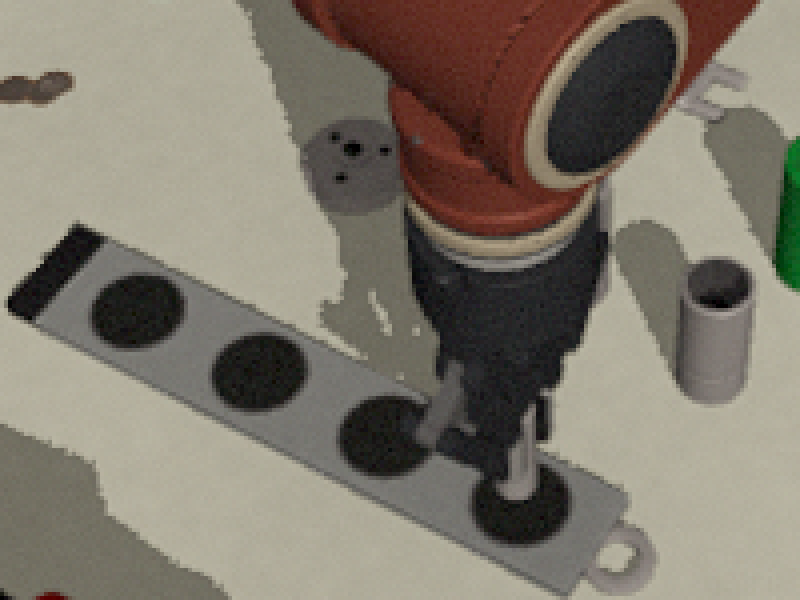

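Request:
send_rows(
  motion=[
    [[0,0,-1,0,0,0],[0,0,-0.5,0,0,0],[0,0,-0.3,0,0,0],[0,0,-0.1,0,0,0],[0,0,0,0,0,0],[0,0,0,0,0,0]],
  ],
)

```text
time: 6.95
tool_pos: [0.5782, -0.0138, 0.0383]
tool_rot: [0.528, 0.471, 0.528, -0.47]
contact_force: [0.7, 0.0, -0.3]
gripper_width: 0.215
```

Request:
send_rows(
  motion=[
    [[0,0,0,0,0,0],[0,0,0,0,0,0],[0,0,0,0,0,0],[0,0,0,0,0,0],[0,0,0,0,0,0],[0,0,0,0,0,0]],
  ],
  fingers=0.3,
)

```text
time: 7.45
tool_pos: [0.5782, -0.0138, 0.0384]
tool_rot: [0.528, 0.471, 0.528, -0.47]
contact_force: [-1.1, 0.1, 0.6]
gripper_width: 0.697
```

Request:
send_rows(
  motion=[
    [[0,0,1,0,0,0],[0,0,2,0,0,0],[0,0,3,0,0,0],[0,0,3,0,0,0],[0,0,3,0,0,0],[0,0,0,0,0,0]],
  ],
  fingers=0,
)

```text
time: 7.95
tool_pos: [0.5824, -0.0144, 0.1673]
tool_rot: [0.532, 0.473, 0.524, -0.468]
contact_force: [0.8, -0.2, 1.1]
gripper_width: 1.001
```

```bash
python3 -c "
from h import *;rep()
cv2.imwrite('pics/s4.png',manip.grab_frame('scene')[:,:,::-1])"
```

```text
t 7.95 tcp [ 0.5824 -0.0144  0.1673] x [ 0.0134 -0.002  -0.9999] jaw [0.9933 0.1147 0.0131] yaw 6.585609876400528 J [-0.1524 -0.0086  1.784   0.      1.3526 -0.2673] F [ 0.8235 -0.2224  1.0894] w 1.001275046589918
```

View pics/s4.png

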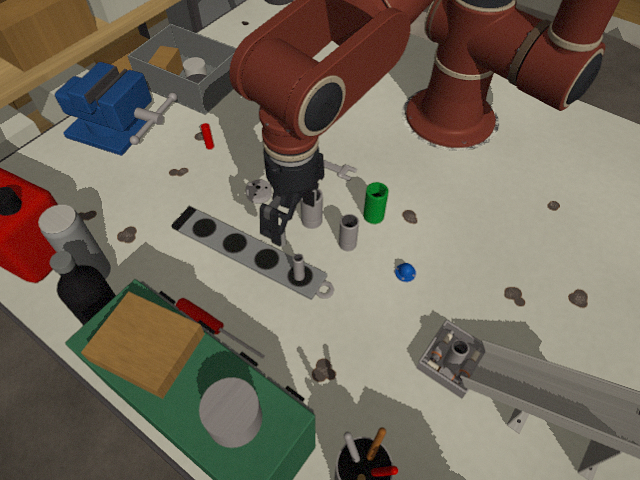

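```bash
python3 -c "
from h import *
a=ray('scene',420.8,361,.03);b=ray('scene',466,391.5,.03);c=ray('scene',446.7,322.5,.03);print(a,b,c)
print(np.degrees(np.arctan2(-(b-a)[0],(b-a)[1])),np.degrees(np.arctan2((a-c)[1],(a-c)[0])))
a=ray('top',213,198,.03);b=ray('top',212,239,.03);print(a,b,np.degrees(np.arctan2((a-b)[1],(a-b)[0])))"
```

```text
[0.5988 0.2538 0.03  ] [0.6003 0.3366 0.03  ] [0.5118 0.2553 0.03  ]
-1.0525706122741285 -0.9427799572320797
[0.5981 0.2504 0.03  ] [0.5067 0.2472 0.03  ] 1.9825696393901557
```

Request:
send_rows(
  motion=[
    [[-0.18,1.5,0,0,0,-0.0115],[-0.18,2.95,0,0,0,-0.0115],[-0.18,2.95,0,0,0,-0.0115],[-0.18,2.95,0,0,0,-0.0115],[-0.18,2.95,0,0,0,-0.0115],[-0.18,2.95,0,0,0,-0.0115],[-0.18,2.95,0,0,0,-0.0115],[-0.18,2.95,0,0,0,-0.0115],[-0.18,2.95,0,0,0,-0.0115],[-0.15,2.95,0,0,0,-0.0115],[-0.1,2.79,0,0,0,0],[0,0,0,0,0,0]],
  ],
)

```text
time: 9.0
tool_pos: [0.558, 0.2985, 0.1572]
tool_rot: [0.5, 0.499, 0.502, -0.499]
contact_force: [-0.5, -0.5, -0.5]
gripper_width: 0.999
```

Request:
send_rows(
  motion=[
    [[0,0,0,0,0,0],[0,0,-2,0,0,0],[0,0,-2,0,0,0],[0,0,-2,0,0,0],[0,0,-1,0,0,0],[0,0,0,0,0,0],[0,0,0,0,0,0]],
  ],
)

```text
time: 9.58
tool_pos: [0.5591, 0.2936, 0.0877]
tool_rot: [-0.5, -0.5, -0.5, 0.501]
contact_force: [0.6, 0.2, 0.7]
gripper_width: 0.997
```

```bash
python3 -c "
from h import *;rep()
cv2.imwrite('pics/s5.png',manip.grab_frame('scene')[260:410,380:580,::-1].repeat(4,0).repeat(4,1))"
```

```text
t 9.58 tcp [0.5591 0.2936 0.0877] x [-0.0015 -0.0008 -1.    ] jaw [ 1.     -0.0012 -0.0015] yaw -0.06742689532619199 J [ 0.3659  0.1939  1.7087 -0.0002  1.2406  0.3671] F [0.6195 0.2453 0.6604] w 0.9974670173539278
```

View pics/s5.png

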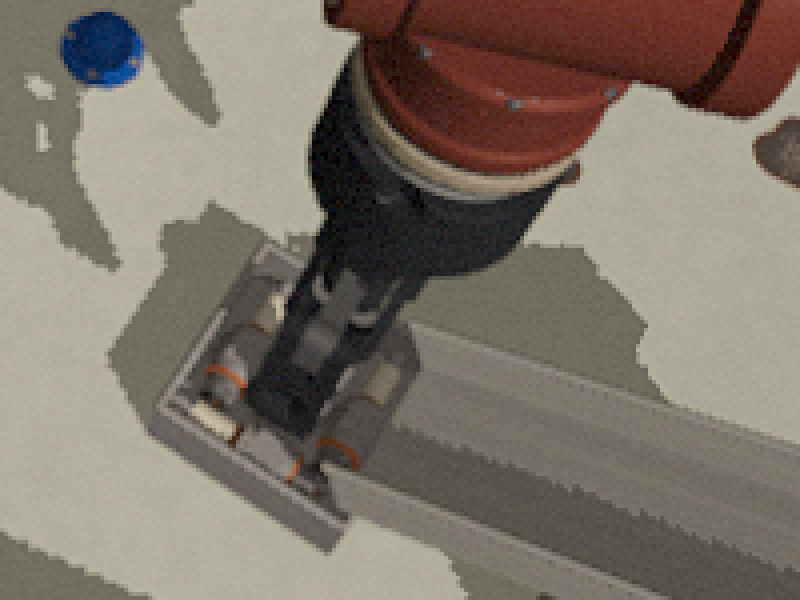

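Request:
send_rows(
  motion=[
    [[0,0,-2,0,0,0],[0,0,-2,0,0,0],[0,0,-1,0,0,0],[0,0,-0.4,0,0,0],[0,0,0,0,0,0]],
  ],
)

```text
time: 10.05
tool_pos: [0.5592, 0.2944, 0.0341]
tool_rot: [-0.5, -0.5, -0.5, 0.5]
contact_force: [-0.1, -0.0, 0.1]
gripper_width: 0.999
```

Request:
send_rows(
  motion=[
    [[0,0,0,0,0,0],[0,0,0,0,0,0],[0,0,0,0,0,0],[0,0,0,0,0,0],[0,0,0,0,0,0],[0,0,0,0,0,0],[0,0,0,0,0,0],[0,0,0,0,0,0],[0,0,0,0,0,0],[0,0,0,0,0,0]],
  ],
  fingers=1,
)

```text
time: 10.88
tool_pos: [0.5597, 0.2948, 0.035]
tool_rot: [0.5, 0.5, 0.5, -0.5]
contact_force: [-1.7, -0.0, 5.7]
gripper_width: 0.314
```

```bash
python3 -c "
from h import *;rep()"
```

```text
t 10.88 tcp [0.5597 0.2948 0.035 ] x [ 0.0006  0.0003 -1.    ] jaw [ 1.     -0.0002  0.0006] yaw -0.011181550945923916 J [0.3672 0.2604 1.7292 0.0001 1.1513 0.3673] F [-1.7187 -0.0151  5.7371] w 0.31435819863867853
```

Request:
send_rows(
  motion=[
    [[0,0,0.4,0,0,0],[0,0,0.4,0,0,0],[0,0,0.4,0,0,0],[0,0,0.4,0,0,0],[0,0,0.4,0,0,0],[0,0,0.5,0,0,0],[0,0,0.5,0,0,0],[0,0,1,0,0,0],[0,0,1,0,0,0],[0,0,1,0,0,0],[0,0,2,0,0,0],[0,0,2,0,0,0]],
  ],
)

```text
time: 11.88
tool_pos: [0.559, 0.2944, 0.1352]
tool_rot: [-0.5, -0.5, -0.5, 0.5]
contact_force: [0.2, -0.4, -1.5]
gripper_width: 0.312
```

Request:
send_rows(
  motion=[
    [[0,0,2,0,0,0],[0,0,1,0,0,0],[0,0,0,0,0,0],[0,0,0,0,0,0]],
  ],
)

```text
time: 12.22
tool_pos: [0.5597, 0.2947, 0.1651]
tool_rot: [0.5, 0.501, 0.5, -0.5]
contact_force: [-0.3, -0.1, -1.4]
gripper_width: 0.318
```

```bash
python3 -c "
from h import *;rep()
cv2.imwrite('pics/s6.png',manip.grab_frame('scene')[260:410,380:580,::-1].repeat(4,0).repeat(4,1))"
```

```text
t 12.22 tcp [0.5597 0.2947 0.1651] x [ 0.0014  0.0006 -1.    ] jaw [ 1.     -0.0002  0.0014] yaw -0.01422380099706614 J [0.3671 0.117  1.6571 0.     1.366  0.3673] F [-0.3491 -0.1065 -1.3875] w 0.3184468009218477
```

View pics/s6.png

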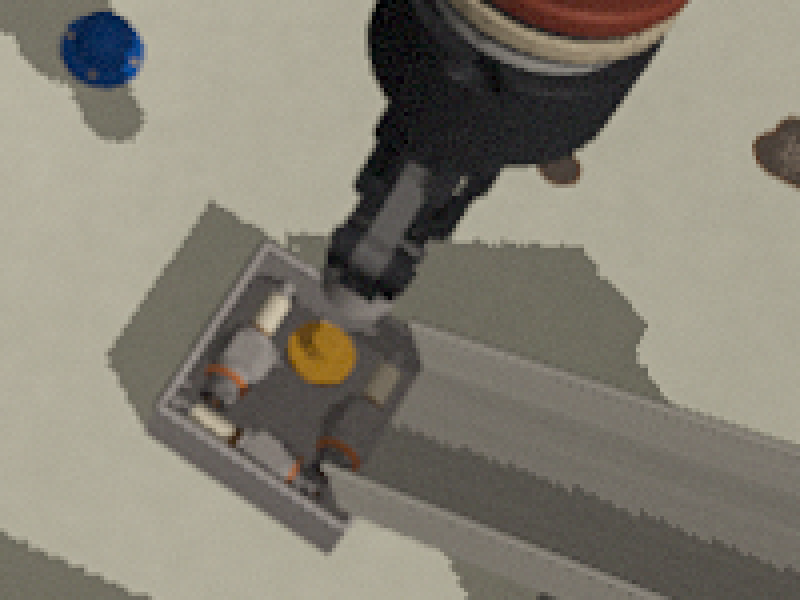

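Request:
send_rows(
  motion=[
    [[0.2,-1.5,0,0,0,0.0115],[0.2,-3,0,0,0,0.0115],[0.2,-3.2,0,0,0,0.0115],[0.2,-3.2,0,0,0,0.0115],[0.2,-3.2,0,0,0,0.0115],[0.2,-3.2,0,0,0,0.0115],[0.2,-3.2,0,0,0,0.0115],[0.2,-3.2,0,0,0,0.0115],[0.2,-3.2,0,0,0,0.0115],[0.2,-3.2,0,0,0,0.0115],[0.2,-3.2,0,0,0,0],[0.2,-3,0,0,0,0]],
  ],
)

```text
time: 13.27
tool_pos: [0.5821, -0.0699, 0.162]
tool_rot: [0.527, 0.47, 0.529, -0.471]
contact_force: [-0.5, 0.6, -1.3]
gripper_width: 0.311
```

Request:
send_rows(
  motion=[
    [[0.31,-2.01,0,0,0,0],[0,0,0,0,0,0],[0,0,0,0,0,0],[0,0,-3,0,0,0],[0,0,-3,0,0,0],[0,0,-3,0,0,0],[0,0,-1,0,0,0],[0,0,0,0,0,0],[0,0,0,0,0,0]],
  ],
)

```text
time: 14.02
tool_pos: [0.5862, -0.0876, 0.0641]
tool_rot: [0.528, 0.47, 0.529, -0.47]
contact_force: [-0.1, -0.2, -0.6]
gripper_width: 0.313
```

```bash
python3 -c "
from h import *;rep()
cv2.imwrite('pics/s7.png',manip.grab_frame('scene')[150:300,190:390,::-1].repeat(4,0).repeat(4,1)[:600])"
```

```text
t 14.02 tcp [ 0.5862 -0.0876  0.0641] x [-0.0012  0.0005 -1.    ] jaw [ 0.9933  0.1155 -0.0011] yaw 6.632708548320364 J [-0.2739  0.1377  1.8163  0.0002  1.1889 -0.3898] F [-0.0899 -0.1857 -0.5879] w 0.31337107479703635
```

View pics/s7.png

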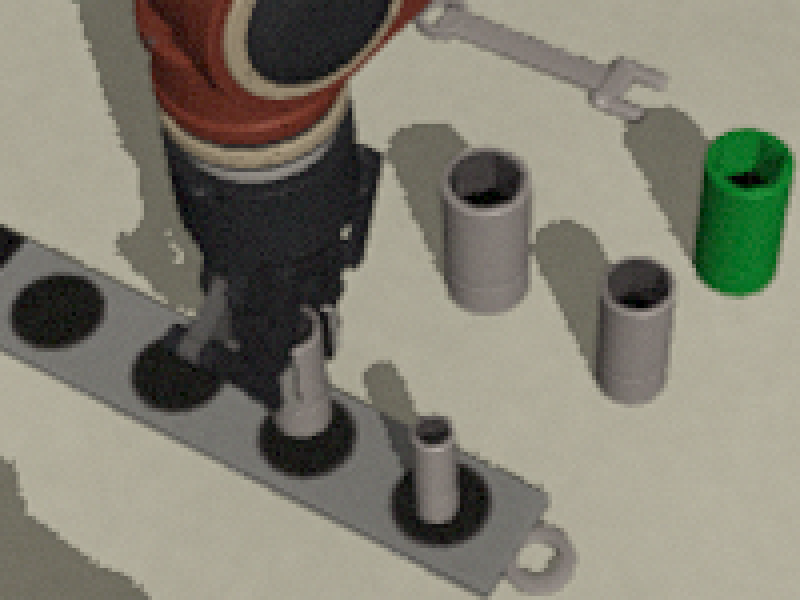

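Both look right, with the 20 mm socket upright on its pad. I'll lower the 28 mm one slowly.

Request:
send_rows(
  motion=[
    [[0,0,-1,0,0,0],[0,0,-0.6,0,0,0],[0,0,-0.3,0,0,0],[0,0,-0.2,0,0,0],[0,0,-0.1,0,0,0],[0,0,0,0,0,0],[0,0,0,0,0,0]],
  ],
)

```text
time: 14.65
tool_pos: [0.5868, -0.0886, 0.0426]
tool_rot: [0.528, 0.471, 0.528, -0.47]
contact_force: [-0.2, -0.6, -0.6]
gripper_width: 0.315
```

Request:
send_rows(
  motion=[
    [[0,0,0,0,0,0],[0,0,0,0,0,0],[0,0,0,0,0,0],[0,0,0,0,0,0],[0,0,0,0,0,0],[0,0,0,0,0,0]],
  ],
  fingers=0.2,
)

```text
time: 15.15
tool_pos: [0.5866, -0.0885, 0.0424]
tool_rot: [0.528, 0.471, 0.528, -0.47]
contact_force: [-0.1, -0.6, -0.2]
gripper_width: 0.8
```

Request:
send_rows(
  motion=[
    [[0,0,1,0,0,0],[0,0,2,0,0,0],[0,0,3,0,0,0],[0,0,3,0,0,0],[0,0,3,0,0,0],[0,0,0,0,0,0]],
  ],
  fingers=0,
)

```text
time: 15.65
tool_pos: [0.5907, -0.0896, 0.1714]
tool_rot: [0.532, 0.473, 0.524, -0.468]
contact_force: [0.9, 0.2, 1.7]
gripper_width: 1.001
```

Request:
send_rows(
  motion=[
    [[-1.05,0.85,0,0,0,0],[-2.1,1.7,0,0,0,0],[-2.1,1.7,0,0,0,0],[-2.1,1.7,0,0,0,0],[-2.1,1.7,0,0,0,0],[-2.1,1.7,0,0,0,0],[-1.16,0.85,0,0,0,0],[0,0,0,0,0,0],[0,0,-2,0,0,0],[0,0,-3,0,0,0],[0,0,-1,0,0,0],[0,0,0,0,0,0]],
  ],
)

```text
time: 16.65
tool_pos: [0.4573, 0.0134, 0.0992]
tool_rot: [0.526, 0.469, 0.53, -0.472]
contact_force: [-0.3, 0.8, -0.1]
gripper_width: 0.998
```

```bash
python3 -c "
from h import *;rep()
cv2.imwrite('pics/s8.png',manip.grab_frame('scene')[150:300,190:390,::-1].repeat(4,0).repeat(4,1)[:600])"
```

```text
t 16.65 tcp [0.4573 0.0134 0.0992] x [-0.0065  0.0007 -1.    ] jaw [ 0.9934  0.1142 -0.0064] yaw 6.554768342455054 J [-0.1335 -0.2369  2.1115 -0.0001  1.2735 -0.2478] F [-0.2754  0.8065 -0.0866] w 0.9975372672473207
```

View pics/s8.png

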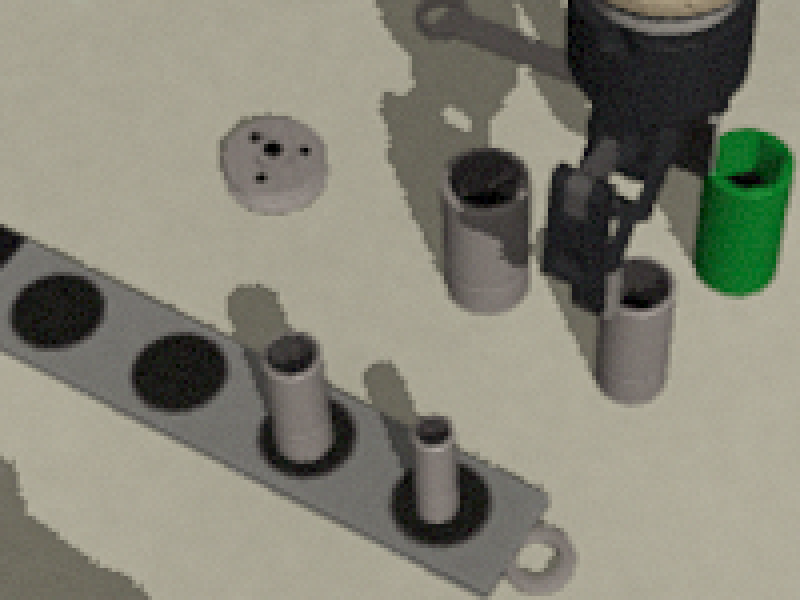

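Request:
send_rows(
  motion=[
    [[0,0,0,0,0,0],[0,0,0,0,0,0],[0,0,0,0,0,0],[0,0,0,0,0,0],[0,0,-1.5,0,0,0],[0,0,-2,0,0,0],[0,0,-2,0,0,0],[0,0,-1.2,0,0,0],[0,0,0,0,0,0]],
  ],
  fingers=0.3,
)

```text
time: 17.45
tool_pos: [0.4573, 0.0138, 0.0329]
tool_rot: [0.526, 0.469, 0.529, -0.472]
contact_force: [-0.2, -0.3, 0.5]
gripper_width: 0.695
```

Request:
send_rows(
  motion=[
    [[0,0,0,0,0,0],[0,0,0,0,0,0],[0,0,0,0,0,0],[0,0,0,0,0,0],[0,0,0,0,0,0],[0,0,0,0,0,0],[0,0,0,0,0,0],[0,0,0,0,0,0]],
  ],
  fingers=1,
)

```text
time: 18.12
tool_pos: [0.4604, 0.0134, 0.0368]
tool_rot: [0.528, 0.471, 0.527, -0.47]
contact_force: [-2.1, 0.0, 6.8]
gripper_width: 0.407
```

Request:
send_rows(
  motion=[
    [[0,0,1,0,0,0],[0,0,2,0,0,0],[0,0,3,0,0,0],[0,0,3,0,0,0],[0,0,2,0,0,0],[0,0,0,0,0,0]],
  ],
)

```text
time: 18.62
tool_pos: [0.4627, 0.0132, 0.151]
tool_rot: [0.531, 0.473, 0.525, -0.468]
contact_force: [1.4, -0.7, -2.3]
gripper_width: 0.408
```

```bash
python3 -c "
from h import *;rep()
cv2.imwrite('pics/s9.png',manip.grab_frame('scene')[150:300,190:390,::-1].repeat(4,0).repeat(4,1)[:600])"
```

```text
t 18.62 tcp [0.4627 0.0132 0.151 ] x [ 0.0105 -0.0012 -0.9999] jaw [0.9934 0.1146 0.0103] yaw 6.583691927821052 J [-0.1326 -0.2968  2.0681  0.0002  1.3598 -0.2476] F [ 1.404  -0.7146 -2.348 ] w 0.4081766904021149
```

View pics/s9.png

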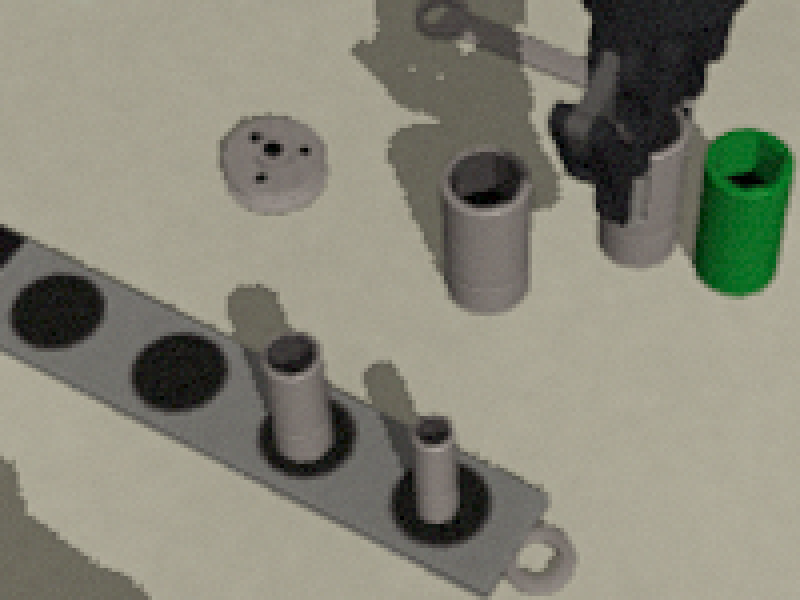

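Request:
send_rows(
  motion=[
    [[0.8,-1.0,0,0,0,0],[1.7,-2.2,0,0,0,0],[1.7,-2.2,0,0,0,0],[1.7,-2.2,0,0,0,0],[1.7,-2.2,0,0,0,0],[1.7,-2.2,0,0,0,0],[1.7,-2.2,0,0,0,0],[1.7,-2.2,0,0,0,0],[0.88,-1.25,0,0,0,0],[0,0,0,0,0,0],[0,0,0,0,0,0],[0,0,0,0,0,0]],
  ],
)

```text
time: 19.67
tool_pos: [0.5938, -0.1625, 0.1427]
tool_rot: [0.526, 0.47, 0.529, -0.471]
contact_force: [-0.1, -0.5, -3.3]
gripper_width: 0.406
```

Request:
send_rows(
  motion=[
    [[0,0,-2,0,0,0],[0,0,-3,0,0,0],[0,0,-2,0,0,0],[0,0,-1,0,0,0],[0,0,0,0,0,0],[0,0,0,0,0,0],[0,0,0,0,0,0]],
  ],
)

```text
time: 20.25
tool_pos: [0.5962, -0.1631, 0.0671]
tool_rot: [0.529, 0.471, 0.527, -0.47]
contact_force: [-0.1, 0.4, -2.0]
gripper_width: 0.408
```

```bash
python3 -c "
from h import *;rep()
cv2.imwrite('pics/s10.png',manip.grab_frame('scene')[150:300,170:370,::-1].repeat(4,0).repeat(4,1)[:600])"
```

```text
t 20.25 tcp [ 0.5962 -0.1631  0.0671] x [ 0.0026 -0.0011 -1.    ] jaw [0.9934 0.115  0.0025] yaw 6.6019962693193595 J [-0.3874  0.1869  1.755  -0.      1.1968 -0.5026] F [-0.1227  0.4449 -1.9696] w 0.40812991738722226
```

View pics/s10.png

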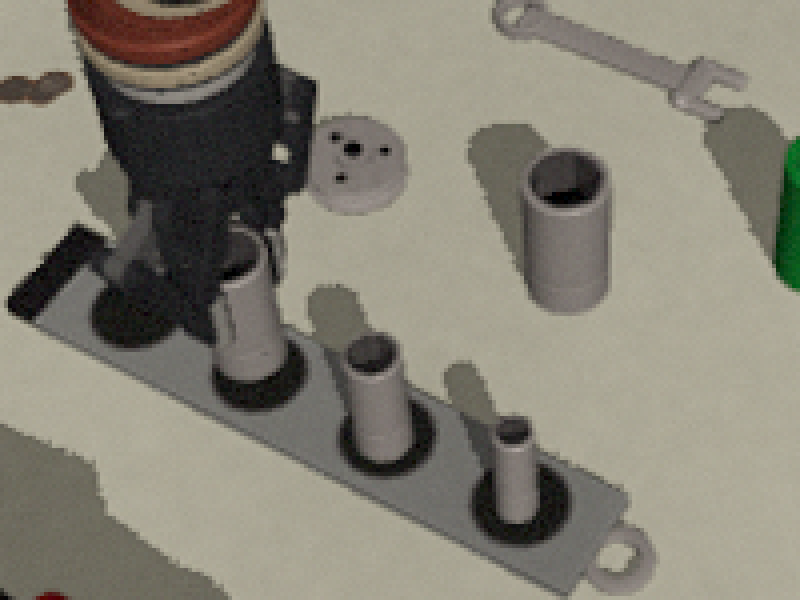

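Request:
send_rows(
  motion=[
    [[0,0,-0.8,0,0,0],[0,0,-0.5,0,0,0],[0,0,-0.2,0,0,0],[0,0,0,0,0,0],[0,0,0,0,0,0],[0,0,0,0,0,0]],
  ],
)

```text
time: 20.8
tool_pos: [0.5952, -0.1631, 0.0503]
tool_rot: [0.528, 0.471, 0.528, -0.471]
contact_force: [-0.7, 0.2, -3.4]
gripper_width: 0.413
```

Request:
send_rows(
  motion=[
    [[0,0,-0.2,0,0,0],[0,0,-0.1,0,0,0],[0,0,-0.05,0,0,0],[0,0,0,0,0,0],[0,0,0,0,0,0]],
  ],
)

```text
time: 21.22
tool_pos: [0.5952, -0.1631, 0.0469]
tool_rot: [0.528, 0.471, 0.528, -0.47]
contact_force: [-0.8, -0.1, -1.9]
gripper_width: 0.404
```

Request:
send_rows(
  motion=[
    [[0,0,-0.05,0,0,0],[0,0,0,0,0,0]],
  ],
)

```text
time: 21.38
tool_pos: [0.5953, -0.1631, 0.0468]
tool_rot: [0.528, 0.47, 0.528, -0.471]
contact_force: [-1.2, 1.2, 2.1]
gripper_width: 0.409
```

Request:
send_rows(
  motion=[
    [[0,0,0,0,0,0],[0,0,0,0,0,0],[0,0,0,0,0,0],[0,0,0,0,0,0],[0,0,0,0,0,0],[0,0,0,0,0,0]],
  ],
  fingers=0.1,
)

```text
time: 21.88
tool_pos: [0.5953, -0.163, 0.0464]
tool_rot: [0.528, 0.471, 0.528, -0.47]
contact_force: [0.4, -0.1, -0.1]
gripper_width: 0.897
```

Request:
send_rows(
  motion=[
    [[0,0,1,0,0,0],[0,0,2,0,0,0],[0,0,3,0,0,0],[0,0,3,0,0,0],[0,0,2,0,0,0],[0,0,0,0,0,0],[0,0,0,0,0,0]],
  ],
  fingers=0.1,
)

```text
time: 22.47
tool_pos: [0.5964, -0.1634, 0.159]
tool_rot: [0.529, 0.471, 0.526, -0.47]
contact_force: [-0.1, 0.9, -0.9]
gripper_width: 0.9
```

Request:
send_rows(
  motion=[
    [[-1,0.6,0,0,0,0],[-2,1.2,0,0,0,0],[-2,1.2,0,0,0,0],[-2,1.2,0,0,0,0],[-2,1.2,0,0,0,0],[-2,1.2,0,0,0,0],[-2,1.2,0,0,0,0],[-1.06,0.62,0,0,0,0],[0,0,0,0,0,0],[0,0,0,0,0,0],[0,0,0,0,0,0],[0,0,0,0,0,0]],
  ],
)

```text
time: 23.47
tool_pos: [0.455, -0.0792, 0.156]
tool_rot: [0.528, 0.47, 0.528, -0.471]
contact_force: [0.7, 0.2, -0.0]
gripper_width: 0.902
```

Request:
send_rows(
  motion=[
    [[0,0,-2,0,0,0],[0,0,-2,0,0,0],[0,0,-1,0,0,0],[0,0,0,0,0,0],[0,0,0,0,0,0]],
  ],
)

```text
time: 23.88
tool_pos: [0.4545, -0.0789, 0.1058]
tool_rot: [0.527, 0.47, 0.528, -0.471]
contact_force: [1.0, 0.1, 1.2]
gripper_width: 0.901
```

```bash
python3 -c "
from h import *;rep()
cv2.imwrite('pics/s11.png',manip.grab_frame('scene')[150:300,170:370,::-1].repeat(4,0).repeat(4,1)[:600])"
```

```text
t 23.88 tcp [ 0.4545 -0.0789  0.1058] x [-0.0016  0.0006 -1.    ] jaw [ 0.9934  0.1143 -0.0016] yaw 6.5629352479978404 J [-0.3334 -0.2389  2.1013  0.      1.281  -0.448 ] F [1.0362 0.1286 1.193 ] w 0.9014216059858049
```

View pics/s11.png

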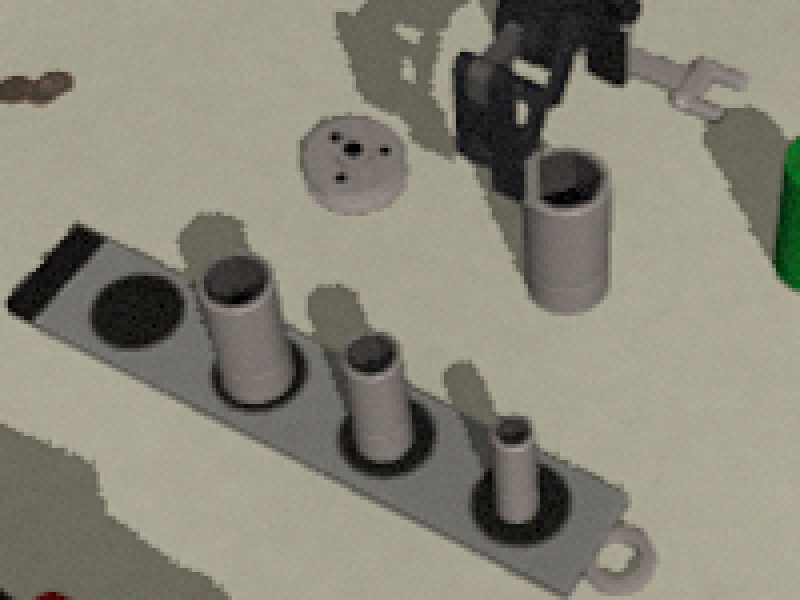

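Request:
send_rows(
  motion=[
    [[0,0,-1.5,0,0,0],[0,0,-2,0,0,0],[0,0,-2,0,0,0],[0,0,-1,0,0,0],[0,0,-0.3,0,0,0],[0,0,0,0,0,0],[0,0,0,0,0,0],[0,0,0,0,0,0]],
  ],
)

```text
time: 24.6
tool_pos: [0.4558, -0.0792, 0.0399]
tool_rot: [0.529, 0.471, 0.527, -0.47]
contact_force: [-0.2, -0.0, -0.9]
gripper_width: 0.9
```

Request:
send_rows(
  motion=[
    [[0,0,0,0,0,0],[0,0,0,0,0,0],[0,0,0,0,0,0],[0,0,0,0,0,0],[0,0,0,0,0,0],[0,0,0,0,0,0],[0,0,0,0,0,0],[0,0,0,0,0,0],[0,0,0,0,0,0]],
  ],
  fingers=1,
)

```text
time: 25.35
tool_pos: [0.455, -0.079, 0.0392]
tool_rot: [0.528, 0.47, 0.528, -0.47]
contact_force: [-2.0, 0.0, 6.0]
gripper_width: 0.498
```

Request:
send_rows(
  motion=[
    [[0,0,1,0,0,0],[0,0,2,0,0,0],[0,0,3,0,0,0],[0,0,3,0,0,0],[0,0,2,0,0,0],[0,0,0,0,0,0],[0,0,0,0,0,0]],
  ],
)

```text
time: 25.93
tool_pos: [0.455, -0.0789, 0.1489]
tool_rot: [0.529, 0.471, 0.527, -0.47]
contact_force: [-0.1, -0.3, -3.1]
gripper_width: 0.501
```

Request:
send_rows(
  motion=[
    [[0.9,-1.0,0,0,0,0],[1.9,-2.0,0,0,0,0],[1.9,-2.0,0,0,0,0],[1.9,-2.0,0,0,0,0],[1.9,-2.0,0,0,0,0],[1.9,-2.0,0,0,0,0],[1.9,-2.0,0,0,0,0],[1.9,-2.0,0,0,0,0],[0.72,-0.87,0,0,0,0],[0,0,0,0,0,0],[0,0,0,0,0,0],[0,0,0,0,0,0]],
  ],
)

```text
time: 26.93
tool_pos: [0.6023, -0.2362, 0.1463]
tool_rot: [0.527, 0.47, 0.529, -0.471]
contact_force: [0.3, -0.2, -3.9]
gripper_width: 0.498
```

Request:
send_rows(
  motion=[
    [[0,0,-2,0,0,0],[0,0,-3,0,0,0],[0,0,-2,0,0,0],[0,0,-1,0,0,0],[0,0,-0.8,0,0,0],[0,0,-0.5,0,0,0],[0,0,0,0,0,0],[0,0,0,0,0,0],[0,0,0,0,0,0]],
  ],
)

```text
time: 27.68
tool_pos: [0.6048, -0.238, 0.057]
tool_rot: [0.529, 0.471, 0.527, -0.47]
contact_force: [0.9, -0.0, -3.1]
gripper_width: 0.506
```

```bash
python3 -c "
from h import *;rep()
cv2.imwrite('pics/s12.png',manip.grab_frame('scene')[150:300,150:350,::-1].repeat(4,0).repeat(4,1)[:600])"
```

```text
t 27.68 tcp [ 0.6048 -0.238   0.057 ] x [ 0.0025 -0.0013 -1.    ] jaw [0.9934 0.1146 0.0023] yaw 6.581345599188077 J [-0.4893  0.2673  1.679   0.      1.1925 -0.6041] F [ 0.9451 -0.0105 -3.0976] w 0.5061415309658649
```

View pics/s12.png

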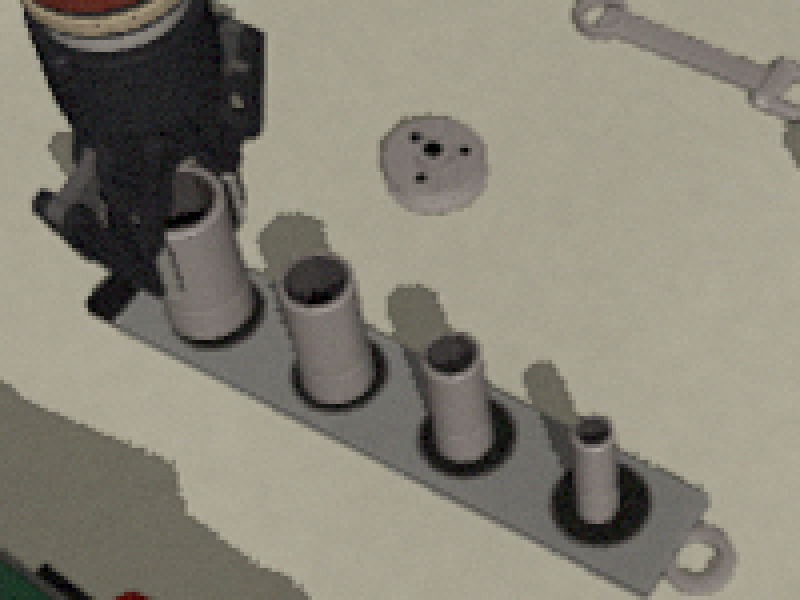

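Cmd z is 0.055. Contact should come at about 0.049.

Request:
send_rows(
  motion=[
    [[0,0,0,0,0,0],[0,0,-0.3,0,0,0],[0,0,-0.2,0,0,0],[0,0,-0.05,0,0,0],[0,0,-0.05,0,0,0],[0,0,0,0,0,0],[0,0,0,0,0,0],[0,0,0,0,0,0]],
  ],
)

```text
time: 28.4
tool_pos: [0.6038, -0.2375, 0.0493]
tool_rot: [0.528, 0.47, 0.528, -0.471]
contact_force: [0.0, 0.6, -2.1]
gripper_width: 0.5
```

Request:
send_rows(
  motion=[
    [[0,0,-0.05,0,0,0],[0,0,0,0,0,0]],
  ],
)

```text
time: 28.57
tool_pos: [0.6039, -0.2376, 0.0493]
tool_rot: [0.528, 0.47, 0.528, -0.471]
contact_force: [-1.9, 1.2, 0.4]
gripper_width: 0.502
```

Request:
send_rows(
  motion=[
    [[0,0,0,0,0,0],[0,0,0,0,0,0],[0,0,0,0,0,0],[0,0,0,0,0,0],[0,0,0,0,0,0],[0,0,0,0,0,0]],
  ],
  fingers=0.1,
)

```text
time: 29.07
tool_pos: [0.6039, -0.2375, 0.0489]
tool_rot: [0.528, 0.471, 0.528, -0.47]
contact_force: [-0.2, -0.5, -0.9]
gripper_width: 0.897
```

Request:
send_rows(
  motion=[
    [[0,0,1,0,0,0],[0,0,2,0,0,0],[0,0,3,0,0,0],[0,0,3,0,0,0],[0,0,3,0,0,0],[-3,0,1,0,0,0],[-3,0,0,0,0,0],[-3,0,0,0,0,0],[-3,0,0,0,0,0],[-3,0,0,0,0,0],[0,0,0,0,0,0],[0,0,0,0,0,0]],
  ],
)

```text
time: 30.07
tool_pos: [0.453, -0.2375, 0.1795]
tool_rot: [0.528, 0.471, 0.527, -0.471]
contact_force: [-0.2, -0.1, 0.9]
gripper_width: 0.903
```

Run:
```python
from h import *
from pads import blobs
rep()
s=manip.grab_frame('scene');t=manip.grab_frame('top')
cv2.imwrite('pics/s13.png',s[:,:,::-1]);cv2.imwrite('pics/t13.png',t[:,:,::-1])
P=[(.5778,-.0138),(.5864,-.0883),(.5951,-.1628),(.6037,-.2373)]
for nm,h,p in zip(("20","28","36","44"),(.064,.07,.076,.082),P):
    for n,im in(("scene",s),("top",t)):
        u=proj(n,(*p,h+.01)).round().astype(int); r=14
        for c,a,wh in blobs(im,(u[0]-r,u[1]-r,u[0]+r,u[1]+r),75,10,400):
            q=ray(n,*c,h+.01); print(nm,n,round(a),"err mm",(q[:2]-p)*1e3)
for q in("socket_20_mid","socket_28_mid","socket_36_mid","socket_44_mid","plug_left","plug_right","plug_far","drain_plug"):
    for n in("scene","top"):
        for d in manip.landmark_of(q,n)[:1]: print(n,q,round(d["confidence"],2),w(n,d["centre"]))
```

```text
t 30.07 tcp [ 0.453  -0.2375  0.1795] x [ 0.0013 -0.0007 -1.    ] jaw [0.9936 0.1132 0.0012] yaw 6.501326556216469 J [-0.6286 -0.1865  1.9281  0.0002  1.3985 -0.7421] F [-0.2411 -0.1079  0.9354] w 0.9027259072102479
20 scene 72 err mm [16.9863 -6.4786]
20 scene 47 err mm [ 2.6158 -0.6568]
20 scene 21 err mm [10.9416 24.6496]
20 top 22 err mm [ 0.7991 -0.5063]
20 top 145 err mm [-17.8255  -4.1813]
28 scene 98 err mm [ 2.4055 -0.2577]
28 scene 40 err mm [19.9066 -4.3367]
28 top 69 err mm [ 0.5531 -0.2613]
28 top 40 err mm [-18.2365  17.0584]
28 top 43 err mm [-19.5559 -12.312 ]
36 scene 160 err mm [2.0815 0.4574]
36 scene 11 err mm [24.7472  1.6528]
36 top 132 err mm [0.17   0.4752]
36 top 11 err mm [-22.6554  26.6712]
36 top 19 err mm [-23.117   -8.3067]
44 scene 211 err mm [2.593  0.5165]
44 scene 20 err mm [31.9876  2.3028]
44 top 201 err mm [0.3848 0.3238]
44 top 32 err mm [ -7.6801 -24.1589]
scene socket_20_mid 0.81 [ 0.4249 -0.4005  0.0319]
top socket_20_mid 0.62 [ 0.5773 -0.0141  0.0455]
scene socket_28_mid 0.82 [ 0.5874 -0.0897  0.0446]
top socket_28_mid 0.75 [ 0.5858 -0.0933  0.0447]
scene socket_36_mid 0.92 [ 0.5996 -0.1645  0.0469]
top socket_36_mid 0.76 [ 0.5949 -0.1639  0.0468]
scene socket_44_mid 0.81 [ 0.607  -0.2353  0.0519]
top socket_44_mid 0.75 [ 0.6026 -0.2358  0.052 ]
scene plug_left 0.76 [0.557  0.3175 0.0026]
top plug_left 0.71 [0.5559 0.3205 0.0063]
scene plug_right 0.76 [0.5526 0.264  0.002 ]
top plug_right 0.53 [0.5526 0.2677 0.0034]
scene plug_far 0.57 [0.587  0.2978 0.0011]
top plug_far 0.46 [0.5821 0.299  0.002 ]
scene drain_plug 0.61 [0.531  0.2956 0.0022]
top drain_plug 0.41 [0.5282 0.2961 0.0049]
```

View pics/s13.png

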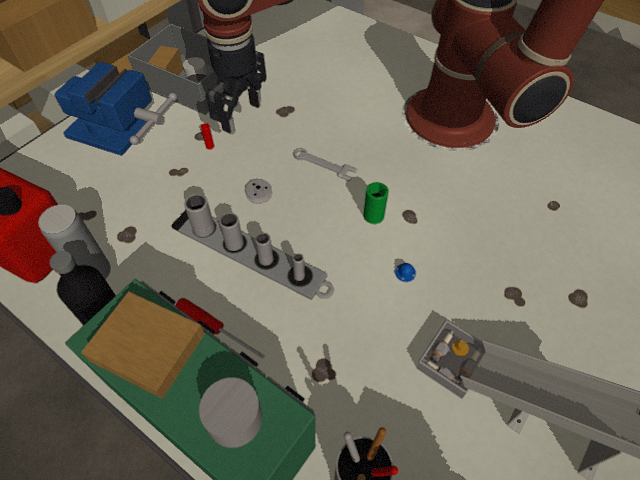

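View pics/t13.png

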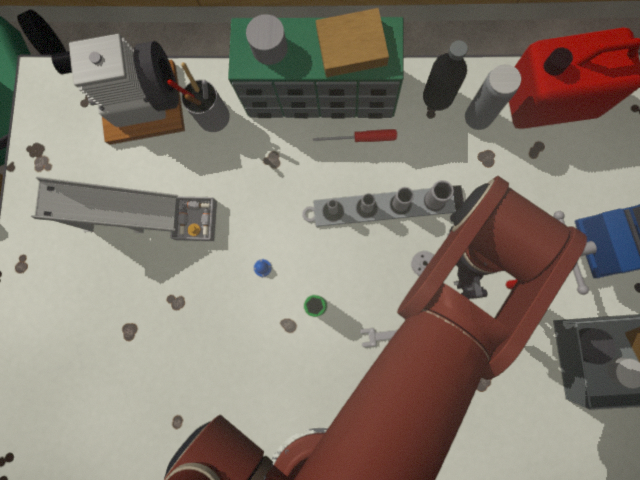

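Both pictures show the sockets upright on their pads in order, with the smallest by the eye. They are within about 2 mm of centre. The plugs and drain plug are in the tin, and the gripper is clear.

```bash
python3 -c "
from h import *;manip.job_done();rep()"
```

```text
the job is handed in; nothing more can be done
the job is handed in; nothing more can be done
```

The four deep sockets are on the rail in size order, 20, 28, 36 and 44 mm, with the smallest next to the eye at the +y end. I handed the job in at about 30 s of the 106 s allowed; it gave no verdict.

- **Placing:** in the last pictures all four stand upright. Their mouths are within about 1 mm of the pad centres along the rail. Across it they read 0.2–2.6 mm towards +x: the scene camera gave 2.1–2.6 mm and the top camera 0.2–0.8 mm.
- **Tin:** I drew the 28 mm socket straight up. The three spark plugs and the drain plug are still in the tin, about where they were.
- **Look-alikes and forces:** I left the red and green look-alikes alone. The force readings at the end of each move stayed under about 7 N.
- **Disagreements:** in the last scene picture the network's best match for the 20 mm socket was the red look-alike. The top camera and the mouth measurements put the real one on its pad. The network also put the 28 mm socket about 5 mm off along the rail in the top picture and the 36 mm one about 4.5 mm off across it in the scene picture. The mouth measurements, which are more exact, did not show either error.

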